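Mix a sample tube on the touch-operated vortex mixer

ROBOT

A 6-joint arm with a two-finger parallel gripper is mounted at the origin on a cart in front of the work surface, level with it; the furniture and walls round the work are solid. World frame = base frame: x ahead of the robot, y to its left, z up, the work surface at z = 0. Lengths are in m, angles in rad, forces in N, time in s.
With the tool pointing down it reaches from about 0.375 to 0.975 m from the base axis. Payload 3.8 kg.
Tool frame: the origin (TCP) lies on the centre line of the jaws, within the pads' length; the fingertips stand 17 mm ahead of it and the grasp point (between the pads) lies 2 mm behind it (bot.tip_extent is the distance from the TCP to the fingertips, in m); z points along the fingers, y is the line along which they close (so a half turn about z gives the same grasp; the last joint's range is limited). The gripper opens to 85 mm and grips with 20 to 120 N. Pads are 22 mm wide; open, the fingers measure 114 mm over their backs; the gripper's body (76 mm by 85 mm) begins 54 mm behind the grasp point. The pads swing forward as they close: fully open they stand 13 mm farther back than shut.
Start: joints at [1.067, 0.264, 1.604, -0, 1.274, -0.037], TCP at [0.304, 0.603, 0.248] pointing down, gripper open.
Joint ranges: [-2.63, 2.63], [-0.94, 2.18], [0.31, 2.57], [-1.31, 4.45], [0, 2.66], [-2.55, 2.55]. Speed limits (rad/s): [2.57, 2.57, 3.14, 3.14, 3.14, 3.14].

INTERFACE

Orientations are given as a rotation vector (axis times angle).
In Python, from workcell import readout, read_camera, finish_job, bot gives the robot as it stands.
- The arm moves only by the tool jog_arm, never from a script. Its argument "deltas" is one flat list of numbers, 7 for each row, row after row: the shift along the tool's x, y, z in m, then the turn, a rotation vector about the tool's x, y, z in degrees, then the gripper command: -1 is shut, 1 is fully open, values between are in proportion. A call has 1 to 8 rows; each row is the pose to reach, as a shift and turn from the pose commanded when the call began, along the tool's axes at that moment; what a row does not reach only later rows make up. A row lasts 1/10 s, in which the tool goes at most 50 mm and 8.59 degrees, less where a joint would pass 70% of its speed; a pose out of reach is approached as far as the arm can. A call with a gripper value outside its range is refused whole. The fingers move at their own pace and stop on an object; "squeeze" is the grip in N (left out, the last holds). Time passes only in rows, so rows that repeat a pose let the fingers close. It gives the time, the measured TCP pose, the force, the opening and the grip force at its end, in the units of the state.
- readout.read_state(): the state, without advancing time (a new reading comes with each control period).
- read_camera(name): name is "scene" or "top"; returns a dict with "color" (420x560x3 uint8, blue, green, red), "fx", "fy", "cx", "cy" (pixels), "origin" and "attitude" of the camera in the world. Camera axes: x right, y down, z forward; pixel columns grow to the right and rows downward; lengths in m; the calibration is good to about 2 mm. A picture is of the moment at which its call begins. There is no depth.
- finish_job(): hands the job in; it is judged then, once.
The state is a dict: "time": time; "q": joint angles; "joint_vel": joint speeds; "joint_torque": joint torques, N m; "tool_pos": TCP position; "tcp_rot": TCP orientation; "wrist_force": force on the tool from outside, world axes, zero at the start; "torque": the same for the moment, N m; "width": opening from 0.0 (shut) to 1.0 (fully open); "grip_force": force on a finger pad.
Only numpy, scipy, OpenCV 4.12 (cv2) and the standard library are available. Lean on these libraries where they do the work, as an engineer would, in place of code of your own. Each camera call takes 0.05 s, during which the arm holds its last target. There are 200 camera calls.

TASK

The vortex mixer was left on a fast speed: first turn its speed lever down into the green band of its scale. Then take the yellow-capped tube from the rack, stand its foot in the mixer's black cup and press the spring-loaded cup about 5 mm down, half of its travel, so that the mixer runs without being stalled on its stop. Finish while still holding the tube upright and pressed there; leave everything else on the bench where it is.

Things in the scene. Friction and masses are not known exactly. Their poses are not given: they have to be found in the camera images.
- mixer: vortex mixer, fixed: light grey housing 200 mm long (x -136 to +64 in its frame), 130 wide, 40 high, with a round tower (104 to 122 mm across, 76 high) at its back, the cup on top. Origin on the bench under the cup's axis; +x to its back, +y to its left seen from the front, z up. The speed lever stands on the front deck at x = -100 in a dark half-round quadrant, 25 mm thick in x, 65 high.
- speed_lever (a joint): speed lever, hinged about the mixer's x axis, rad: 0 = upright, positive leans to the mixer's -y (right, fast), negative to its +y (left, slow); stops at -0.8 and 0.8. The green band on the quadrant runs from -0.49 to -0.21 (middle -0.35). Starts on the fast side; stays where it is left; friction 0.08 N m, about 1.2 N at the knob.
- speed_knob (a point): centre of the lever's black knob: a barrel 19 mm in diameter, 15 mm long along the mixer's x, with flat ends. Pinched from above across its ends (fingers closing along the mixer's x) it can turn between the fingers while led along its arc. 68 mm from the hinge, 108 mm above the bench when upright.
- speed_lever_hinge (a point): hinge point of the speed lever, 40 mm above the bench; its axis runs along the mixer's x axis.
- cup (a joint): downward travel of the spring-loaded cup, m: 0 = up (as it starts), 0.010 = on its stop. About 1.2 N starts it, then 0.7 N more per mm (about 4.7 N at 5 mm). Its shaft has a green ring 3 to 7 mm above the dark collar when the cup is up: at the right depth the collar's top edge lies within the ring.
- cup_seat (a point): centre of the inner floor of the black rubber cup on the mixer's tower, 99 mm above the bench when the cup is up; goes down with the cup. The cup is a funnel open at the top: rim 18 mm above this floor and 41 mm across outside, 32 mm mouth inside, about 18 mm across inside at the floor.
- tube_rack: white wire rack for 2 x 6 tubes, fixed: 49 mm (x) by 122 mm (y), 65 mm high, origin at the centre of its underside, tube floor 3 mm above the bench. Three tubes stand in it at least 39 mm apart along y; beside them along x there is no other tube.
- tube_yellow: the tube to mix: 12.5 mm in diameter, 93 mm long with its yellow cap (15 mm in diameter, the top 17 mm, firm to grip), about 20 g, round foot. Origin at the foot, z along the tube to the cap; yaw has no meaning. Which of the three places it stands in varies. In the rack its top is 96 mm above the bench and the rack's upper wires are at 62 mm (end walls 65 mm).
- tube_red: a tube of the same size with a red cap, to be left in the rack; origin at the foot
- tube_purple: a tube of the same size with a purple cap, to be left in the rack; origin at the foot
- reagent_amber: bystander: amber bottle with a black cap, 43 mm across, 88 mm high; origin under its centre
- reagent_white: bystander: white bottle with a blue cap, 48 mm across, 98 mm high; origin under its centre
- cuvette_box: bystander: pale blue carton 61 x 98 x 42 mm; origin under its centre
- specimen_cup: bystander: clear cup with a yellow lid, 56 mm across, 68 mm high; origin under its centre
- slide_box: bystander: small white box with a blue lid, 34 x 83 x 30 mm; origin under its centre
Not all that is in view belongs to the job. What is shaped like the tube_rack but purple or red is not meant.

How it is judged:
By the outcome, as a careful person would: the job done as asked, in the order asked, and still so for the second after the job is handed in, while the arm keeps its last pose, push and grip.
It also fails if it takes over 51 s, if anything falls off the work surface, if the arm or the gripper's body presses on something with over 40 N, if the wrist force passes 120 N, or if a joint passes its speed limit or range.

## Working session

There is one attempt and no reset: what is moved stays moved. The work goes in short steps, Python scripts to look and compute and a tool call to move; the robot and the scene stay as the last step left them, time stands still between calls to the robot, and variables do not carry over. Pictures are saved under pics/ and viewed, at most 10 in all, crops included, and the job is handed in when it is done.

Besides the shell and the picture viewer there is one more tool, called after "Emit:" as a command line: name --argument value ..., lists and objects as JSON in quotes. jog_arm: Moves the arm, as the interface text tells. Its arguments: {"type":"object","properties":{"deltas":{"type":"array"},"squeeze":{"type":"number"}},"required":["deltas"]}

```bash
mkdir -p pics; ls
python3 - <<'E'
from workcell import readout, read_camera
import cv2
for n in("scene","top"):
    c=read_camera(n); cv2.imwrite(f"pics/{n}0.png",c["color"]); print(n,{k:v for k,v in c.items() if k!="color"})
print(readout.read_state())
E
```

```text
pics
scene {'fx': 485.85296968869795, 'fy': 485.85296968869795, 'cx': 280.1595573138474, 'cy': 208.87414949154757, 'origin': array([-0.2822794 , -0.98834585,  0.89939908]), 'attitude': array([-2.02129109,  0.66194407, -0.39871282])}
top {'fx': 476.3448966775842, 'fy': 476.3448966775842, 'cx': 280.9930395941864, 'cy': 216.26249398720998, 'origin': array([-0.32280533, -0.24831656,  1.36964824]), 'attitude': array([-2.15478485,  1.42660454, -0.48025093])}
{'time': 0.1, 'q': array([ 1.06715216e+00,  2.64746896e-01,  1.60522758e+00,  1.78559281e-05,
        1.27371179e+00, -3.69235393e-02]), 'joint_vel': array([-0.00076692, -0.00071393, -0.00449359,  0.00080223, -0.00017154,
       -0.00116116]), 'joint_torque': array([ 7.03070546e-04, -5.16704428e+01, -3.68590879e+01, -1.61937278e-04,
        6.14910692e-03,  9.92089576e-05]), 'tool_pos': array([0.30343267, 0.60225587, 0.24704526]), 'tcp_rot': array([-0.72636176, -3.05587592,  0.00316152]), 'wrist_force': array([ 0.09049627, -0.47419401,  0.57050954]), 'torque': array([ 0.04882564, -0.00113853, -0.0085936 ]), 'grip_force': 0.0, 'width': 0.9995091413359657}
```

View pics/scene0.png

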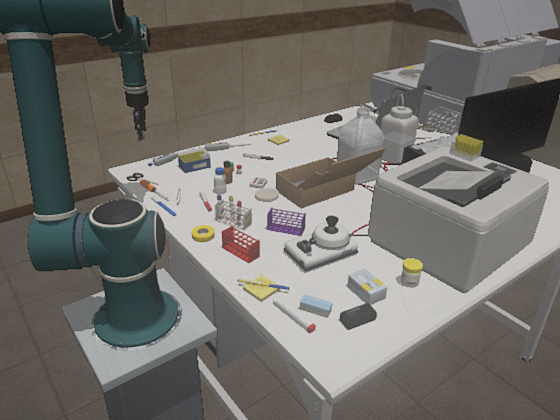

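View pics/top0.png

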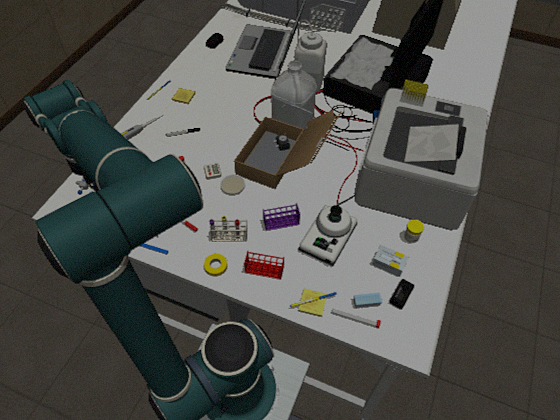

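The white rack is at scene (233,213) / top (228,230). The mixer is at scene (322,240) / top (330,233), and the purple and red racks are decoys. Next I'll enlarge these areas in one picture.

```bash
cat > h.py <<'E'
import numpy as np, cv2
from scipy.spatial.transform import Rotation as R
from workcell import readout, read_camera
def ray(c,uv):
    d=R.from_rotvec(c["attitude"]).apply([(uv[0]-c["cx"])/c["fx"],(uv[1]-c["cy"])/c["fy"],1.]); return c["origin"],d/np.linalg.norm(d)
def onz(c,uv,z):
    o,d=ray(c,uv); return o+d*(z-o[2])/d[2]
def proj(c,p):
    v=R.from_rotvec(c["attitude"]).inv().apply(np.asarray(p)-c["origin"]); v=np.atleast_2d(v)
    return np.c_[c["fx"]*v[:,0]/v[:,2]+c["cx"],c["fy"]*v[:,1]/v[:,2]+c["cy"]]
def tri(rays):
    A=np.zeros((3,3));b=np.zeros(3)
    for o,d in rays:
        P=np.eye(3)-np.outer(d,d);A+=P;b+=P@o
    p=np.linalg.solve(A,b); return p,[np.linalg.norm(np.cross(p-o,d)) for o,d in rays]
def crop(im,x,y,w,h,k): return cv2.resize(im[y:y+h,x:x+w],None,fx=k,fy=k,interpolation=cv2.INTER_CUBIC)
def shot(n,k=6): # averaged picture
    cs=[read_camera(n) for _ in range(k)]; c=cs[0]; c["color"]=np.mean([x["color"] for x in cs],0).astype(np.uint8); return c
E
python3 - <<'E'
from h import *
s=cv2.imread("pics/scene0.png");t=cv2.imread("pics/top0.png")
cv2.imwrite("pics/crop1.png",np.vstack([np.hstack([crop(s,208,185,50,50,8)[:300],crop(s,280,208,80,60,5)]),np.hstack([crop(t,200,205,50,50,8)[:300],crop(t,295,200,66,60,6)[:300,:400] if 0 else crop(t,290,202,80,60,5)])]))
E
```

```text
(no output)
```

View pics/crop1.png

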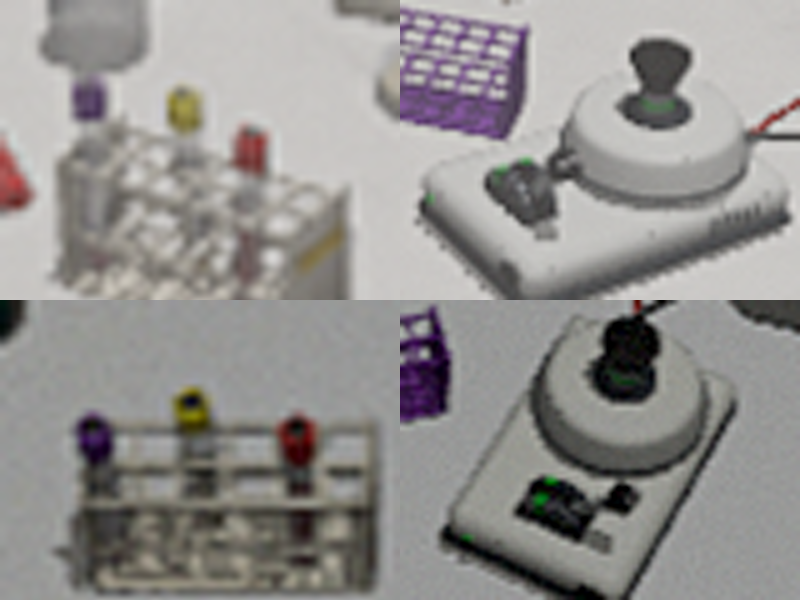

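In the crops, the yellow cap is the middle of the three tubes in the white rack: scene (231,198.5), top (224,218.6). It is the only yellow cap on a tube. The cup rim is at scene (332,217) / top (336.5,210). The knob leans right, at scene (313,240.5) / top (334.5,241.5). Now for the measurements.

Run:
```python
from h import *
S=shot("scene");T=shot("top")
def blob(c,m,near,r=14):
    yy,xx=np.nonzero(m); k=np.hypot(xx-near[0],yy-near[1])<r; 
    return np.array([xx[k].mean(),yy[k].mean()]),k.sum(),(xx[k].min(),xx[k].max(),yy[k].min(),yy[k].max())
out={}
for n,pts in {"yel":((231,198.5),(224,218.6)),"red":((239.3,203.5),(237,220)),"pur":((219,197),(212,219.8))}.items():
    r=[]
    for c,p in zip((S,T),pts):
        h=cv2.cvtColor(c["color"],cv2.COLOR_BGR2HSV); H,s,v=h[...,0].astype(int),h[...,1],h[...,2]
        m={"yel":(abs(H-28)<8)&(s>100),"red":((H<8)|(H>172))&(s>100),"pur":(abs(H-138)<14)&(s>60)}[n]
        q,k,b=blob(c,m,p,6); print(n,q.round(1),k,b); r.append(ray(c,q))
    p,e=tri(r);print(p.round(4),np.round(e,4))
# mixer dark and green blobs
for nm,c,box in(("S",S,(280,208,80,60)),("T",T,(290,198,80,70))):
    x,y,w,h=box; im=c["color"][y:y+h,x:x+w]; g=im.max(2)
    n,l,st,ce=cv2.connectedComponentsWithStats((g<(75 if nm=="T" else 110)).astype(np.uint8))
    for i in range(1,n):
        if st[i,4]>8: print(nm,"dark",(ce[i]+[x,y]).round(1),st[i]+[x,y,0,0,0])
    b=im.astype(int); gr=(b[...,1]-np.maximum(b[...,0],b[...,2])>25).astype(np.uint8)
    n,l,st,ce=cv2.connectedComponentsWithStats(gr)
    for i in range(1,n): print(nm,"green",(ce[i]+[x,y]).round(1),st[i,4])
```

```text
yel [230.4 198.5] 13 (np.int64(229), np.int64(232), np.int64(197), np.int64(200))
yel [223.5 218.7] 18 (np.int64(222), np.int64(225), np.int64(216), np.int64(221))
[0.458  0.266  0.0887] [0.0008 0.0008]
red [239.  203.5] 12 (np.int64(238), np.int64(240), np.int64(202), np.int64(205))
red [236.7 222.4] 19 (np.int64(235), np.int64(239), np.int64(220), np.int64(225))
[0.462  0.2191 0.0892] [0. 0.]
pur [218.9 197.5] 12 (np.int64(217), np.int64(220), np.int64(196), np.int64(199))
pur [211.4 222.1] 17 (np.int64(210), np.int64(213), np.int64(219), np.int64(225))
[0.4308 0.2968 0.0874] [0.0007 0.0007]
S dark [302.  226.3] [299 216   6  20  58]
S dark [331.1 224.4] [324 216  14  18 178]
S dark [309. 245.] [297 233  39  20 183]
S dark [353.8 234.9] [349 234  11   2  12]
S dark [342.5 245.4] [337 242  12   6  12]
S dark [321.9 258.5] [284 248  74  20 290]
S green [330.7 228.8] 6
S green [304.7 239.7] 3
S green [300.  241.5] 4
S green [285.5 247. ] 2
T dark [335.8 212.3] [327 198  25  24 204]
T dark [362.9 201.6] [355 198  15  10 117]
T dark [296.1 215.9] [290 205  10  20  78]
T dark [325.3 237.1] [313 213  38  38 271]
T dark [323.9 253. ] [298 223  59  43 204]
T green [334.5 217.8] 4
T green [319.8 237.6] 5
T green [317.7 242. ] 9
T green [303. 249.] 3
```

Run:
```python
from h import *
S=shot("scene",12);T=shot("top",12)
import pickle; pickle.dump((S,T),open("st.pkl","wb"))
f=lambda i:cv2.convertScaleAbs(i,alpha=1.3,beta=0)
a=crop(f(T["color"]),294,198,68,72,8); b=crop(S["color"],280,208,80,64,5)
c=np.zeros((576,800,3),np.uint8); c[:,:400]=cv2.resize(a,None,fx=400/544,fy=400/544)[:0].shape and 0; 
a=crop(f(T["color"]),294,198,68,68,8); cv2.imwrite("pics/topmix.png",a)
cv2.imwrite("pics/scmix.png",crop(S["color"],280,208,80,60,10))
```

```text
(no output)
```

View pics/topmix.png

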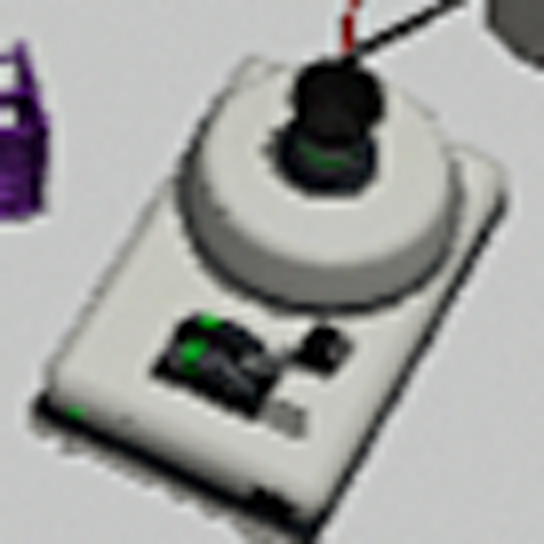

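View pics/scmix.png

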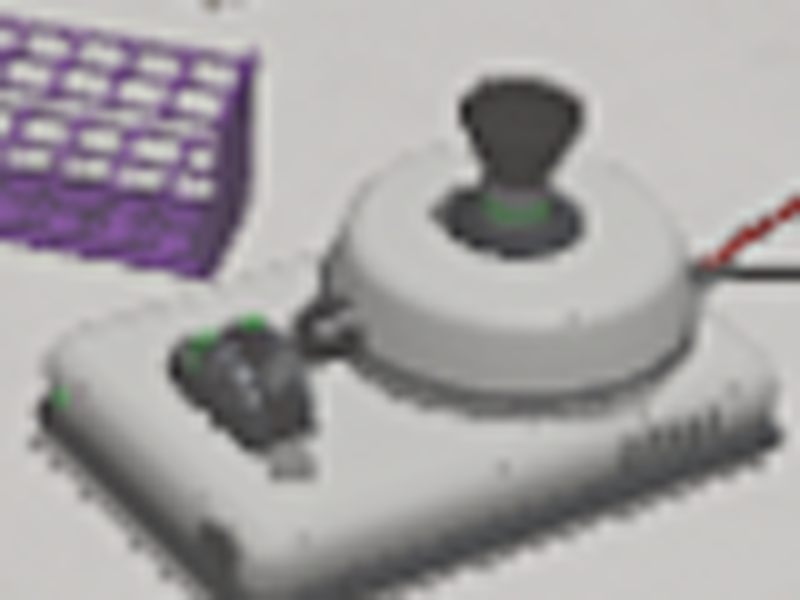

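The top crop shows the cup rim centred at crop (340,93), the knob at (324,350), and the right bottom edge running (508,205)–(318,538). The front bottom edge runs (35,420)–(310,540). In the scene crop the rim is at (522,100) and the knob at (330,330), with the lever leaning right. The collar is dark, with the green ring just above it.

Run:
```python
from h import *; import pickle
S,T=pickle.load(open("st.pkl","rb"))
t=lambda x,y:(294+x/8-.45,198+y/8-.45); s=lambda x,y:(280+x/10-.45,208+y/10-.45)
print("cup",tri([ray(T,t(340,93)),ray(S,s(522,100))]),onz(T,t(340,93),.117),onz(S,s(522,100),.117))
print("knob",tri([ray(T,t(324,350)),ray(S,s(330,330))]))
for n,(a,b) in {"right":(t(318,538),t(508,205)),"front":(t(310,540),t(35,420))}.items():
    p,q=onz(T,a,0),onz(T,b,0);d=q-p;print(n,p,q,np.degrees(np.arctan2(d[1],d[0])))
p,q=onz(T,t(50,375),.037),onz(T,t(178,190),.037);d=q-p;print("left",p,q,np.degrees(np.arctan2(d[1],d[0])))
p,q=onz(S,s(780,435),0),onz(S,s(330,600),0);d=p-q;print("Sright",p,q,np.degrees(np.arctan2(d[1],d[0])))
p,q=onz(S,s(225,600),0),onz(S,s(40,430),0);d=q-p;print("Sfront",p,q,np.degrees(np.arctan2(d[1],d[0]))-90)
for z,a,b in((.062,(212.5,220.6),(246.2,221)),(.062,(210,230.6),(246.9,230))):
    p,q=onz(T,a,z),onz(T,b,z);d=p-q;print("rack",p,q,np.degrees(np.arctan2(d[1],d[0]))-90,np.linalg.norm(d))
```

```text
cup (array([ 0.61722233, -0.06858953,  0.12293593]), [np.float64(0.000529769034123164), np.float64(0.0005297690341234043)]) [ 0.62233316 -0.06785305  0.117     ] [ 0.62334451 -0.06174169  0.117     ]
knob (array([ 0.51462261, -0.10035369,  0.09521211]), [np.float64(5.2632494530080345e-05), np.float64(5.263249452996867e-05)])
right [ 4.88146819e-01 -1.17253171e-01 -2.22044605e-16] [ 0.68140482 -0.13915966  0.        ] -6.467078427248543
front [ 0.48593511 -0.11451247  0.        ] [0.4953742  0.01172897 0.        ] 85.7239423305363
left [0.49615244 0.00703943 0.037     ] [ 0.60563111 -0.00914282  0.037     ] -8.408117157000211
Sright [ 0.68795275 -0.12486794  0.        ] [ 0.5149257  -0.10721749  0.        ] -5.824583138193398
Sfront [ 0.48896268 -0.08859987  0.        ] [0.4969165  0.01509116 0.        ] -4.386392244863373
rack [0.453339   0.30697289 0.062     ] [0.49661989 0.20226426 0.062     ] 22.45755858379094 0.11330107181920802
rack [0.41389332 0.29568771 0.062     ] [0.46432518 0.18451311 0.062     ] 24.400352967224535 0.12207852237769412
```

The mixer yaw is about -6° and the cup axis about (0.621,-0.066). The knob is near (0.516,-0.099), so the lever is at about +0.68. Next I'll move above the knob.

```bash
cat >> h.py <<'E'
def delta(p,yaw):  # tool y at world angle yaw (deg, mod 180), pointing down
    st=readout.read_state(); A=R.from_rotvec(st["tcp_rot"]); best=None
    for k in(0,180):
        a=np.radians(yaw+k); y=np.array([np.cos(a),np.sin(a),0]); z=np.array([0,0,-1.]); B=R.from_matrix(np.c_[np.cross(y,z),y,z])
        r=(A.inv()*B).as_rotvec(degrees=True)
        if best is None or np.linalg.norm(r)<np.linalg.norm(best): best=r
    print(np.r_[A.inv().apply(np.asarray(p)-st["tool_pos"]).round(4),best.round(1)],"t",round(st["time"],2))
E
python3 -c "
from h import *
delta([.517,-.098,.175],-6)"
```

```text
[-0.5058 -0.5298  0.0733 -0.      0.     69.3   ] t 1.9
```

Emit:
jog_arm --deltas '[-0.065, -0.067, 0, 0, 0, 8.5, 0.06, -0.13, -0.134, 0, 0, 0, 17, 0.06, -0.195, -0.2, 0, 0, 0, 25.5, 0.06, -0.26, -0.267, 0, 0, 0, 34, 0.06, -0.32, -0.33, 0, 0, 0, 42.5, 0.06, -0.385, -0.4, 0, 0, 0, 51, 0.06, -0.45, -0.465, 0, 0, 0, 60, 0.06, -0.506, -0.53, 0, 0, 0, 69.3, 0.06]' --squeeze 20

```text
time: 2.7
tool_pos: [0.4226, 0.219, 0.2487]
tcp_rot: [2.321, 2.117, 0.002]
wrist_force: [0.6, -0.5, -0.3]
width: 0.531
grip_force: 0.0
```

```bash
python3 -c "
from h import *
delta([.517,-.098,.175],-6)"
```

```text
[-0.307   0.1229  0.0737  0.1    -0.      0.7   ] t 2.7
```

Emit:
jog_arm --deltas '[-0.307, 0.123, 0.04, 0, 0, 0.7, 0.06, -0.307, 0.123, 0.04, 0, 0, 0.7, 0.06, -0.307, 0.123, 0.04, 0, 0, 0.7, 0.06, -0.307, 0.123, 0.04, 0, 0, 0.7, 0.06, -0.307, 0.123, 0.04, 0, 0, 0.7, 0.06, -0.307, 0.123, 0.055, 0, 0, 0.7, 0.06, -0.307, 0.123, 0.065, 0, 0, 0.7, 0.06, -0.307, 0.123, 0.074, 0, 0, 0.7, 0.06]'

```text
time: 3.5
tool_pos: [0.5187, -0.0995, 0.1729]
tcp_rot: [2.333, 2.104, -0.002]
wrist_force: [0.3, 0.2, 0.4]
width: 0.532
grip_force: 0.0
```

Run:
```python
from h import *
delta([.517,-.098,.175],-6)
S=shot("scene",3);T=shot("top",3)
cv2.imwrite("pics/knob.png",np.hstack([crop(S["color"],285,190,65,75,6),crop(T["color"],300,180,65,75,6)]))
```

```text
[ 0.0013 -0.0018 -0.0021 -0.      0.1     0.1   ] t 3.5
```

View pics/knob.png

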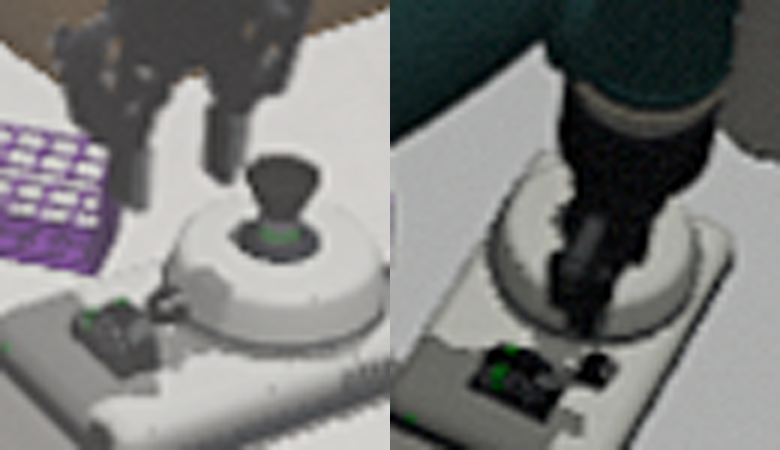

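The picture shows the fingers straddling the knob (scene crop (168,303)) and clear of the tower, so I'll descend and pinch.

Emit:
jog_arm --deltas '[0.001, -0.0015, 0.04, 0, 0, 0, 0.06, 0.001, -0.0015, 0.077, 0, 0, 0, 0.06, 0.001, -0.0015, 0.077, 0, 0, 0, 0.06, 0.001, -0.0015, 0.077, 0, 0, 0, -1, 0.001, -0.0015, 0.077, 0, 0, 0, -1, 0.001, -0.0015, 0.077, 0, 0, 0, -1, 0.001, -0.0015, 0.077, 0, 0, 0, -1]' --squeeze 20

```text
time: 4.5
tool_pos: [0.5158, -0.0945, 0.0993]
tcp_rot: [-2.326, -2.109, 0.003]
wrist_force: [-8.3, 0.2, 3.5]
width: 0.167
grip_force: 23.2
```

The knob is pinched: width 14 mm, 23 N. Tool x lies along mixer +y, so I'll lead the knob along its arc to θ = -0.35.

Emit:
jog_arm --deltas '[0.0072, -0.001, -0.0051, 0, 0, 0, -1, 0.0151, -0.001, -0.0092, 0, 0, 0, -1, 0.024, -0.001, -0.0125, 0, 0, 0, -1, 0.0326, -0.001, -0.0144, 0, 0, 0, -1, 0.0414, -0.001, -0.0151, 0, 0, 0, -1, 0.0503, -0.001, -0.0147, 0, 0, 0, -1, 0.0583, -0.001, -0.0133, 0, 0, 0, -1, 0.0661, -0.001, -0.011, 0, 0, 0, -1]'

```text
time: 5.3
tool_pos: [0.5229, -0.0282, 0.1101]
tcp_rot: [2.326, 2.11, 0.0]
wrist_force: [-4.3, -2.8, 1.8]
width: 0.169
grip_force: 19.4
```

Emit:
jog_arm --deltas '[0, 0, 0, 0, 0, 0, -1, 0, 0, 0, 0, 0, 0, -1]'

```text
time: 5.5
tool_pos: [0.523, -0.0277, 0.1099]
tcp_rot: [-2.327, -2.11, -0.002]
wrist_force: [-5.9, 2.3, 5.0]
width: 0.163
grip_force: 19.9
```

Emit:
jog_arm --deltas '[0, 0, 0, 0, 0, 0, 0.06, 0, 0, 0, 0, 0, 0, 0.06, 0, 0, 0, 0, 0, 0, 0.06, 0, 0, -0.03, 0, 0, 0, 0.06, 0, 0, -0.07, 0, 0, 0, 0.06, 0.03, 0, -0.11, 0, 0, 0, 0.06, 0.08, 0, -0.11, 0, 0, 0, 0.06, 0.12, 0, -0.11, 0, 0, 0, 0.06]'

```text
time: 6.3
tool_pos: [0.5365, 0.0923, 0.2213]
tcp_rot: [2.327, 2.106, 0.009]
wrist_force: [0.6, 0.1, -0.7]
width: 0.527
grip_force: 0.0
```

Run:
```python
from h import *
S=shot("scene",3);T=shot("top",3)
cv2.imwrite("pics/lever.png",np.hstack([crop(S["color"],285,215,50,50,8),crop(T["color"],308,215,50,50,8)]))
import pickle; pickle.dump((S,T),open("st2.pkl","wb"))
delta([.458,.266,.17],22)
# expected knob pixel in both cams for theta candidates
M=lambda x,y,z:[.621+.9945*x+.1045*y,-.066-.1045*x+.9945*y,z]
for th in(-.49,-.35,-.21): 
    p=M(-.1,-.068*np.sin(th),.04+.068*np.cos(th)); print(th,(proj(S,p)[0]-[285,215])*8,(proj(T,p)[0]-[308,215])*8)
```

```text
[  0.1677  -0.0932   0.0479  -0.       0.     -27.7   ] t 6.6
-0.49 [112.5620671   93.70319195] [ 38.40342057 121.31948642]
-0.35 [125.22893711  95.79493891] [ 58.37577184 124.59605183]
-0.21 [138.57187393 101.25955229] [ 79.27532601 130.11005279]
```

View pics/lever.png

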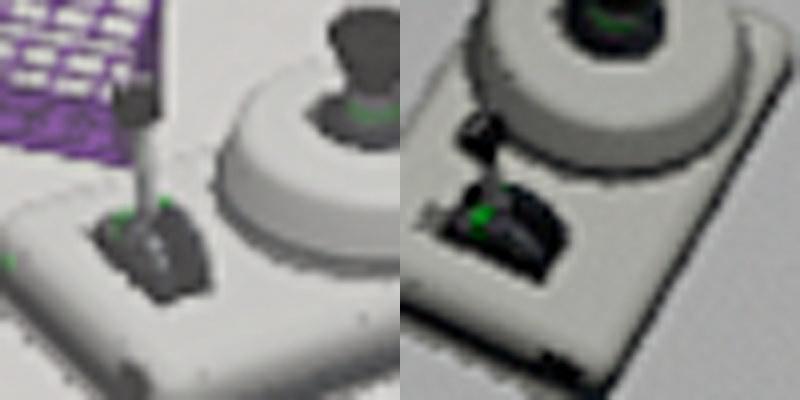

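Run:
```python
from h import *; import pickle
S,T=pickle.load(open("st2.pkl","rb"))
def knob(c,near,r,thr):
    g=c["color"].max(2).astype(int); yy,xx=np.nonzero(g<thr); k=np.hypot(xx-near[0],yy-near[1])<r; return np.array([xx[k].mean(),yy[k].mean()]),k.sum()
a,b=knob(S,(301.7,227.3),4,80),knob(T,(317.8,231.8),4.5,70); print(a,b)
S0,T0=pickle.load(open("st.pkl","rb")); a0,b0=knob(S0,(312.5,240.5),3.5,100),knob(T0,(334,241.3),4.5,70); print(a0,b0)
p1,e1=tri([ray(S,a[0]),ray(T,b[0])]);p0,e0=tri([ray(S0,a0[0]),ray(T0,b0[0])]);print(p0,e0,p1,e1)
yv=np.array([.1045,.9945,0]);d=p1-p0;dy=d@yv;print(dy,d[2]);m=np.arctan2(d[2],dy);D=2*np.arcsin(np.hypot(dy,d[2])/.136);print(m+D/2,m-D/2)
for p in(p0,p1):
    v=(p-[.621,-.066,0])@np.c_[[.9945,-.1045,0],yv]; print(v,p[2],np.arctan2(-v[1],p[2]-.04))
for n,c in(("S",S),("T",T),("S0",S0),("T0",T0)):
    i=c["color"].astype(int);yy,xx=np.nonzero(i[...,1]-np.maximum(i[...,0],i[...,2])>20)
    k=(xx>280)&(xx<350)&(yy>205)&(yy<262);print(n,list(zip(xx[k].tolist(),yy[k].tolist())))
```

```text
(array([301.6, 227.8]), np.int64(25)) (array([318.6       , 231.68571429]), np.int64(35))
(array([312.16666667, 240.66666667]), np.int64(24)) (array([333.5       , 241.17647059]), np.int64(34))
[ 0.51516557 -0.09834995  0.09362398] [np.float64(0.00016589283543185288), np.float64(0.00016589283543181658)] [ 0.51888487 -0.04437463  0.10979753] [np.float64(0.001108250289726133), np.float64(0.0011082502897258994)]
0.054067120233646106 0.01617354902054123
0.7185633365902697 -0.1372311354249981
[-0.10187177 -0.04323172] 0.09362397619172264 0.67851082976537
[-0.10381335  0.0108354 ] 0.10979752521226387 -0.15401108823793241
S [(329, 228), (334, 228), (329, 229), (330, 229), (331, 229), (332, 229), (333, 229), (334, 229), (305, 239), (305, 240), (300, 241), (301, 241), (299, 242), (300, 242), (299, 243), (285, 247), (286, 247), (286, 248)]
T [(332, 217), (333, 217), (333, 218), (334, 218), (335, 218), (336, 218), (317, 240), (318, 240), (317, 241), (318, 241), (319, 241), (317, 242), (318, 242), (317, 243), (317, 244), (318, 244), (302, 249), (303, 249), (304, 249)]
S0 [(329, 228), (334, 228), (329, 229), (330, 229), (331, 229), (332, 229), (333, 229), (334, 229), (304, 239), (305, 239), (304, 240), (305, 240), (300, 241), (301, 241), (299, 242), (300, 242), (285, 247), (286, 247), (286, 248)]
T0 [(332, 217), (333, 217), (334, 218), (335, 218), (336, 218), (319, 237), (320, 237), (319, 238), (320, 238), (321, 238), (317, 240), (318, 240), (319, 240), (317, 241), (318, 241), (319, 241), (317, 242), (318, 242), (317, 243), (317, 244), (318, 244), (302, 249), (303, 249), (304, 249)]
```

The lever is only at about -0.2, because the knob slipped between the pads. I'll pinch it again, lower and more firmly, and lead it about 11 mm further.

```bash
python3 -c "
from h import *
delta([.523,-.043,.106],-6)"
```

```text
[-0.1334  0.0019  0.112  -0.      0.      0.3   ] t 6.6
```

Emit:
jog_arm --deltas '[-0.05, 0.001, 0, 0, 0, 0.3, 0.06, -0.1, 0.001, 0.0, 0, 0, 0.3, 0.06, -0.133, 0.002, 0.02, 0, 0, 0.3, 0.06, -0.133, 0.002, 0.04, 0, 0, 0.3, 0.06, -0.133, 0.002, 0.08, 0, 0, 0.3, 0.06, -0.133, 0.002, 0.112, 0, 0, 0.3, 0.06, -0.133, 0.002, 0.112, 0, 0, 0.3, 0.06, -0.133, 0.002, 0.112, 0, 0, 0.3, 0.06]' --squeeze 30

```text
time: 7.4
tool_pos: [0.5226, -0.0428, 0.106]
tcp_rot: [-2.334, -2.101, 0.002]
wrist_force: [0.6, -0.5, 0.2]
width: 0.528
grip_force: 0.0
```

Emit:
jog_arm --deltas '[0, 0, 0, 0, 0, 0, -1, 0, 0, 0, 0, 0, 0, -1, 0, 0, 0, 0, 0, 0, -1, 0, 0, 0, 0, 0, 0, -1]'

```text
time: 7.8
tool_pos: [0.5218, -0.0414, 0.1085]
tcp_rot: [-2.331, -2.102, 0.003]
wrist_force: [-10.7, 2.5, 10.3]
width: 0.168
grip_force: 32.9
```

Emit:
jog_arm --deltas '[0.003, -0.002, 0.0, 0, 0, 0, -1, 0.006, -0.002, 0.001, 0, 0, 0, -1, 0.009, -0.002, 0.002, 0, 0, 0, -1, 0.011, -0.002, 0.002, 0, 0, 0, -1, 0.011, -0.002, 0.002, 0, 0, 0, -1, 0.011, -0.002, 0.002, 0, 0, 0, -1]'

```text
time: 8.4
tool_pos: [0.5225, -0.0316, 0.1059]
tcp_rot: [2.331, 2.103, -0.002]
wrist_force: [-3.2, -4.6, 1.4]
width: 0.165
grip_force: 31.9
```

Emit:
jog_arm --deltas '[0, 0, 0, 0, 0, 0, 0.06, 0, 0, 0, 0, 0, 0, 0.06, 0, 0, 0, 0, 0, 0, 0.06, 0, 0, -0.03, 0, 0, 0, 0.06, 0, 0, -0.07, 0, 0, 0, 0.06, 0.03, 0, -0.11, 0, 0, 0, 0.06, 0.08, 0, -0.11, 0, 0, 0, 0.06, 0.12, 0, -0.11, 0, 0, 0, 0.06]'

```text
time: 9.2
tool_pos: [0.5367, 0.0906, 0.2174]
tcp_rot: [2.333, 2.1, 0.008]
wrist_force: [0.0, 0.1, -0.3]
width: 0.53
grip_force: 0.0
```

Run:
```python
from h import *
S=shot("scene",3);T=shot("top",3)
cv2.imwrite("pics/lever2.png",np.hstack([crop(S["color"],285,215,50,50,8),crop(T["color"],308,215,50,50,8)]))
M=lambda x,y,z:[.621+.9945*x+.1045*y,-.066-.1045*x+.9945*y,z]
g=T["color"].max(2).astype(int)
for th in(-.49,-.35,-.21): 
    p=M(-.1,-.068*np.sin(th),.04+.068*np.cos(th)); print(th,proj(S,p)[0],proj(T,p)[0])
for c,r,t,n in((T,4.5,70,(316.3,231)),(S,4,80,(300.7,227))):
    g=c["color"].max(2).astype(int);yy,xx=np.nonzero(g<t)
    for _ in range(3): k=np.hypot(xx-n[0],yy-n[1])<r;n=(xx[k].mean(),yy[k].mean())
    print(n,k.sum())
delta([.458,.266,.17],22)
```

```text
-0.49 [299.07025839 226.71289899] [312.80042757 230.1649358 ]
-0.35 [300.65361714 226.97436736] [315.29697148 230.57450648]
-0.21 [302.32148424 227.65744404] [317.90941575 231.2637566 ]
(np.float64(316.35), np.float64(230.55)) 40
(np.float64(300.43333333333334), np.float64(227.16666666666666)) 30
[  0.169   -0.0946   0.044   -0.       0.     -27.9   ] t 9.5
```

View pics/lever2.png

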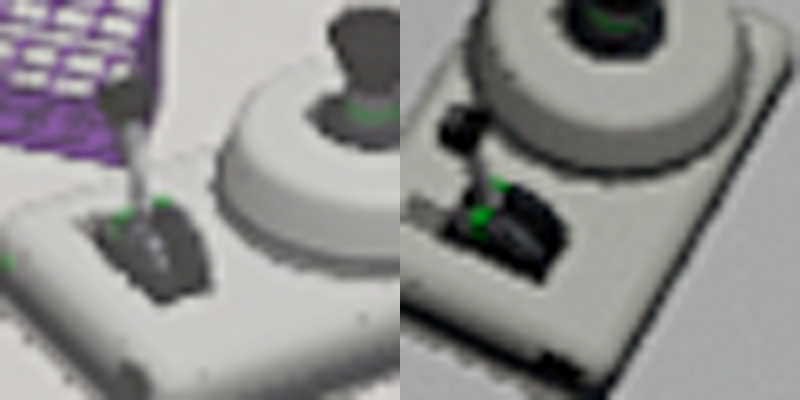

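The lever now reads -0.29 (top) to -0.37 (scene), and its stem lies between the green marks, so it is inside the band. Next is the yellow tube, with the fingers closing along rack x.

Emit:
jog_arm --deltas '[0.04, -0.023, 0, 0, 0, -7, 0.18, 0.08, -0.046, 0.01, 0, 0, -14, 0.18, 0.12, -0.07, 0.02, 0, 0, -21, 0.18, 0.16, -0.09, 0.03, 0, 0, -28, 0.18, 0.169, -0.0946, 0.04, 0, 0, -28, 0.18, 0.169, -0.0946, 0.044, 0, 0, -28, 0.18, 0.169, -0.0946, 0.044, 0, 0, -28, 0.18]' --squeeze 40

```text
time: 10.2
tool_pos: [0.4582, 0.2649, 0.1693]
tcp_rot: [-1.757, -2.604, 0.004]
wrist_force: [0.1, 0.0, 0.6]
width: 0.591
grip_force: 0.0
```

Run:
```python
from h import *
delta([.458,.266,.088],22)
S=shot("scene",2);T=shot("top",2)
for n,c,p in(("S",S,(230.4,198.5)),("T",T,(223.5,218.7))):
    h=cv2.cvtColor(c["color"],cv2.COLOR_BGR2HSV);m=(abs(h[...,0].astype(int)-28)<9)&(h[...,1]>90);yy,xx=np.nonzero(m);k=np.hypot(xx-p[0],yy-p[1])<6
    if k.sum(): q=(xx[k].mean(),yy[k].mean()); print(n,q,k.sum(),onz(c,q,.0875))
    print(proj(c,readout.read_state()["tool_pos"]))
cv2.imwrite("pics/tube.png",np.hstack([crop(S["color"],205,165,50,70,8),crop(T["color"],200,180,50,70,8)]))
```

```text
[ 0.0011  0.0004  0.0813 -0.1     0.1    -0.    ] t 10.2
S (np.float64(230.5), np.float64(198.42857142857142)) 14 [0.45875817 0.26788732 0.0875    ]
[[230.11607077 176.7982345 ]]
[[221.56045961 203.45190215]]
```

View pics/tube.png

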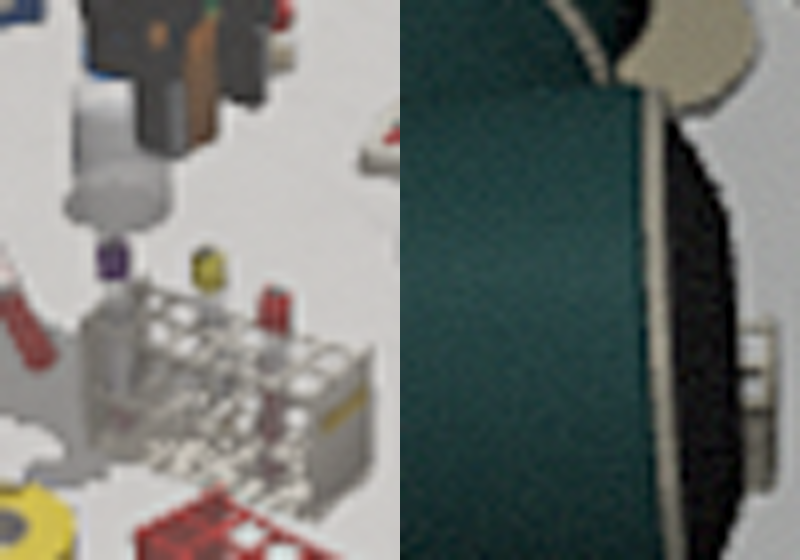

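The scene view shows the gripper centred above the yellow cap (crop (208,270)), with the red and purple caps clear. I'll descend, grip and lift.

Emit:
jog_arm --deltas '[0.001, 0.001, 0.04, 0, 0, 0, 0.18, 0.001, 0.001, 0.07, 0, 0, 0, 0.18, 0.001, 0.001, 0.0813, 0, 0, 0, 0.18, 0.001, 0.001, 0.0813, 0, 0, 0, 0.18, 0.001, 0.001, 0.0813, 0, 0, 0, -1, 0.001, 0.001, 0.0813, 0, 0, 0, -1, 0.001, 0.001, 0.0813, 0, 0, 0, -1, 0.001, 0.001, 0.0813, 0, 0, 0, -1]' --squeeze 40

```text
time: 11.2
tool_pos: [0.4601, 0.2686, 0.0907]
tcp_rot: [1.754, 2.604, 0.005]
wrist_force: [0.4, 0.4, 3.7]
width: 0.161
grip_force: 39.1
```

Emit:
jog_arm --deltas '[0, 0, 0, 0, 0, 0, -1, 0, 0, 0, 0, 0, 0, -1]'

```text
time: 11.4
tool_pos: [0.4601, 0.2686, 0.0905]
tcp_rot: [1.754, 2.604, 0.004]
wrist_force: [0.8, 1.2, 6.5]
width: 0.157
grip_force: 39.4
```

Emit:
jog_arm --deltas '[0, 0, -0.02, 0, 0, 0, -1, 0, 0, -0.05, 0, 0, 0, -1, 0, 0, -0.09, 0, 0, 0, -1, 0, 0, -0.13, 0, 0, 0, -1, 0, 0, -0.145, 0, 0, 0, -1, 0, 0, -0.145, 0, 0, 0, -1]'

```text
time: 12.0
tool_pos: [0.4602, 0.2687, 0.2367]
tcp_rot: [1.754, 2.603, 0.007]
wrist_force: [0.4, -0.2, -1.3]
width: 0.156
grip_force: 39.7
```

Run:
```python
from h import *
print(readout.read_state()["tool_pos"],readout.read_state()["width"])
delta([.621,-.066,.235],-6); delta([.621,-.066,.235],-15)
```

```text
[0.46018305 0.26870429 0.23674496] 0.15558179035896183
[-3.706e-01  2.330e-02  1.700e-03  3.000e-01 -1.000e-01  2.810e+01] t 12.0
[-3.706e-01  2.330e-02  1.700e-03  3.000e-01 -1.000e-01  3.710e+01] t 12.0
```

Emit:
jog_arm --deltas '[-0.02, 0.001, 0, 0, 0, 2, -1, -0.06, 0.004, 0, 0, 0, 5, -1, -0.105, 0.007, 0, 0, 0, 9, -1, -0.15, 0.01, 0, 0, 0, 13, -1, -0.2, 0.013, 0, 0, 0, 17, -1, -0.25, 0.016, 0, 0, 0, 21, -1, -0.295, 0.019, 0, 0, 0, 25, -1, -0.33, 0.021, 0, 0, 0, 28, -1]'

```text
time: 12.8
tool_pos: [0.6013, -0.0326, 0.2303]
tcp_rot: [-2.335, -2.097, 0.006]
wrist_force: [-0.2, 0.1, 0.4]
width: 0.157
grip_force: 39.7
```

Run:
```python
from h import *
delta([.621,-.066,.235],-6)
```

```text
[-0.0311  0.0232 -0.0048 -0.3     0.     -0.2   ] t 12.8
```

Emit:
jog_arm --deltas '[-0.02, 0.015, -0.004, 0, 0, 0, -1, -0.031, 0.0235, -0.005, 0, 0, 0, -1, -0.031, 0.0235, -0.005, 0, 0, 0, -1, -0.031, 0.0235, -0.005, 0, 0, 0, -1]'

```text
time: 13.2
tool_pos: [0.6213, -0.0624, 0.2373]
tcp_rot: [-2.331, -2.102, 0.002]
wrist_force: [-0.3, 0.5, -0.4]
width: 0.161
grip_force: 39.7
```

Run:
```python
from h import *
S=shot("scene",4);T=shot("top",4)
st=readout.read_state();print(st["tool_pos"])
print("ring",tri([ray(S,(331.5,228.7)),ray(T,(334.5,217.6))]))
r=[]
tp=st["tool_pos"]
for n,c in(("S",S),("T",T)):
    h=cv2.cvtColor(c["color"],cv2.COLOR_BGR2HSV);m=(abs(h[...,0].astype(int)-28)<9)&(h[...,1]>90);yy,xx=np.nonzero(m)
    p=proj(c,tp-[0,0,.01])[0];k=np.hypot(xx-p[0],yy-p[1])<15;print(n,p,k.sum(),xx[k].mean() if k.any() else 0,yy[k].mean() if k.any() else 0)
    print(n,"foot exp",proj(c,tp-[0,0,.0875])[0],"cup rim exp",proj(c,[.6225,-.065,.117])[0])
cv2.imwrite("pics/over.png",np.hstack([crop(S["color"],306,165,50,70,8),crop(T["color"],311,155,50,70,8)]))
```

```text
[ 0.62228247 -0.06265422  0.23925126]
ring (array([ 0.6159837 , -0.06984638,  0.08159229]), [np.float64(0.002045054903121464), np.float64(0.0020450549031215755)])
S [334.26810475 185.62331083] 9 335.55555555555554 184.22222222222223
S foot exp [332.46844918 208.08685091] cup rim exp [332.25355754 218.08076127]
T [338.33832783 186.96801352] 1 342.0 185.0
T foot exp [335.67569423 202.23620262] cup rim exp [335.24614164 208.86352131]
```

View pics/over.png

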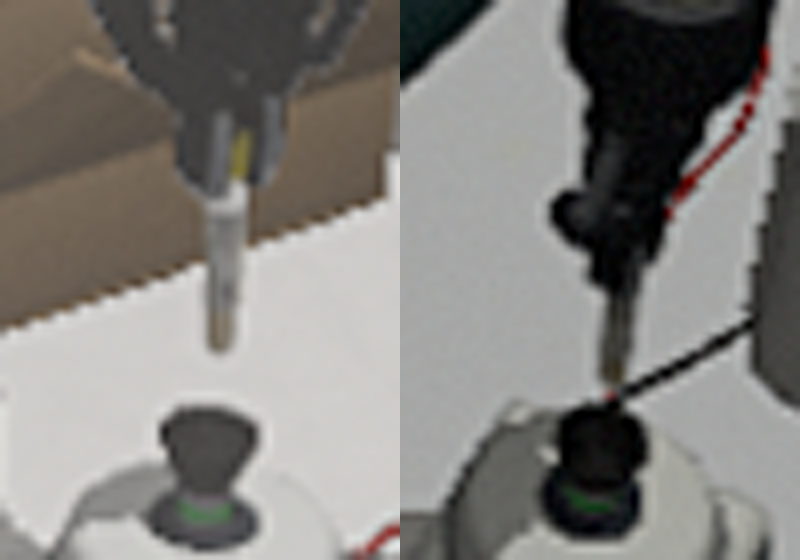

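This is the last picture. In the scene half the foot is at (220,350) above the rim centre (209,428); in the top half it is at (610,380) above (602,437). Next I'll compute the small xy correction.

Run:
```python
from h import *
st=readout.read_state();tp=st["tool_pos"];A=[];b=[]
for n,foot,rim in(("scene",(333.05,208.3),(331.7,218.0)),("top",(336.8,202.0),(335.8,209.2))):
    c=read_camera(n);o=np.array(foot)-proj(c,tp-[0,0,.0875])[0]
    q=lambda dx,dy:proj(c,[tp[0]+dx,tp[1]+dy,.117])[0]+o
    J=np.c_[(q(.001,0)-q(0,0)),(q(0,.001)-q(0,0))];A.append(J);b.append(np.array(rim)-q(0,0));print(n,o,b[-1],np.linalg.solve(J,b[-1]))
d=np.linalg.lstsq(np.vstack(A),np.r_[b[0],b[1]],rcond=None);print("shift mm",d[0],d[1])
delta(tp+np.r_[d[0]/1000,0],-6)
```

```text
scene [0.58155082 0.21314909] [-0.57351438  0.00780323] [-1.48389014  0.99687056]
top [ 1.12430577 -0.23620262] [0.12489707 0.74956643] [-2.76895592 -1.38491359]
shift mm [-2.54460095 -0.64045118] [0.16936869]
[-0.0006 -0.0026 -0.      0.     -0.      0.1   ] t 13.7
```

Emit:
jog_arm --deltas '[-0.001, -0.002, 0, 0, 0, 0, -1, -0.001, -0.002, 0.015, 0, 0, 0, -1, -0.001, -0.002, 0.03, 0, 0, 0, -1, -0.001, -0.002, 0.04, 0, 0, 0, -1, -0.001, -0.002, 0.047, 0, 0, 0, -1, -0.001, -0.002, 0.047, 0, 0, 0, -1, -0.001, -0.002, 0.047, 0, 0, 0, -1]'

```text
time: 14.4
tool_pos: [0.6203, -0.0641, 0.1917]
tcp_rot: [-2.333, -2.103, 0.0]
wrist_force: [-0.1, -0.4, -0.5]
width: 0.16
grip_force: 39.7
```

Emit:
jog_arm --deltas '[0, 0, 0.002, 0, 0, 0, -1, 0, 0, 0.002, 0, 0, 0, -1]'

```text
time: 14.6
tool_pos: [0.6207, -0.0642, 0.1905]
tcp_rot: [2.333, 2.103, 0.001]
wrist_force: [0.1, 0.4, -0.1]
width: 0.157
grip_force: 39.7
```

Emit:
jog_arm --deltas '[0, 0, 0.002, 0, 0, 0, -1, 0, 0, 0.002, 0, 0, 0, -1]'

```text
time: 14.8
tool_pos: [0.6203, -0.0641, 0.188]
tcp_rot: [2.333, 2.103, 0.0]
wrist_force: [0.6, 0.2, -0.4]
width: 0.158
grip_force: 39.7
```

Emit:
jog_arm --deltas '[0, 0, 0.002, 0, 0, 0, -1, 0, 0, 0.002, 0, 0, 0, -1, 0, 0, 0.002, 0, 0, 0, -1]'

```text
time: 15.1
tool_pos: [0.6205, -0.0641, 0.1863]
tcp_rot: [2.333, 2.103, 0.001]
wrist_force: [0.1, 0.7, 1.2]
width: 0.16
grip_force: 39.8
```

Emit:
jog_arm --deltas '[0, 0, 0.002, 0, 0, 0, -1, 0, 0, 0.002, 0, 0, 0, -1, 0, 0, 0.002, 0, 0, 0, -1]'

```text
time: 15.4
tool_pos: [0.6206, -0.0641, 0.1843]
tcp_rot: [2.333, 2.103, 0.001]
wrist_force: [-0.2, 0.2, 2.4]
width: 0.158
grip_force: 40.0
```

Contact came at TCP z ≈ 0.1865, as predicted. I need about 2.8 mm more.

Emit:
jog_arm --deltas '[0, 0, 0.0015, 0, 0, 0, -1, 0, 0, 0.0028, 0, 0, 0, -1, 0, 0, 0.0028, 0, 0, 0, -1, 0, 0, 0.0028, 0, 0, 0, -1]'

```text
time: 15.8
tool_pos: [0.6206, -0.0641, 0.1815]
tcp_rot: [2.333, 2.103, 0.001]
wrist_force: [0.3, -0.7, 4.7]
width: 0.157
grip_force: 40.1
```

Run:
```python
from h import *
F=[];Z=[]
cs=[]
for i in range(10):
    cs.append(read_camera("scene")); s=readout.read_state();F.append(s["wrist_force"]);Z.append(s["tool_pos"])
print(np.mean(F,0),np.std(F,0),np.mean(Z,0),s["tcp_rot"],s["time"])
import pickle;S0,_=pickle.load(open("st.pkl","rb"))
im=np.mean([c["color"] for c in cs],0)
# column profile through shaft: cup-rim and ring rows before/after
for a in(S0["color"].astype(float),im):
    p=a[212:240,330:334].mean(1); print((p[:,1]-(p[:,0]+p[:,2])/2).round(0).astype(int).tolist(), p.mean(1).round(0).astype(int).tolist())
```

```text
[0.54293734 0.33137208 4.79207397] [0.49979023 0.47897115 0.35130925] [ 0.62051598 -0.06412645  0.18140143] [2.33325551e+00 2.10323134e+00 3.96784617e-04] 16.3
[0, 0, 0, 0, -1, -1, 0, 0, 0, -1, 0, 0, 0, 0, -1, -5, 11, 29, 10, -3, -1, -2, 1, 1, 1, 2, 1, 0] [197, 199, 207, 161, 73, 65, 71, 72, 72, 74, 71, 69, 69, 67, 70, 97, 100, 92, 93, 82, 77, 77, 182, 201, 196, 195, 196, 198]
[0, 0, 0, 0, 0, 0, 0, 0, 1, 3, 2, 0, 0, -1, 0, 0, -3, -2, 19, 11, -3, -1, 1, 1, 1, 1, 1, 1] [133, 141, 142, 146, 135, 117, 114, 116, 117, 120, 113, 87, 71, 72, 72, 70, 95, 110, 96, 80, 81, 81, 191, 209, 204, 203, 203, 207]
```

The force is 4.8 N at about 5 mm of travel. The green ring has dropped about 2 px and now meets the collar edge, partly covered. I'm handing the job in.

```bash
python3 -c "
from workcell import finish_job
print(finish_job())"
```

```text
the job is handed in; nothing more can be done
None
```

I handed the job in at 16.3 s with the speed lever at about -0.33 rad, inside the green band (it took a second pinch because the knob slipped on the first), and the yellow-capped tube held upright in the cup, pressed about 5 mm down at 4.8 N.

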